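Feel along a dryer lint screen's lip for burrs

TASK

Check the lint screen on the sprung cradle for burrs: with closed fingers pointing down, set the fingertips on its curved lip at the end beside the pull tab, press lightly so that the screen dips a few millimetres on its springs, and follow the curve all the way to the other end without losing touch, then lift clear there. Keep it gentle: never push the screen down onto its stops or pull it up, and leave the other things on the table where they are.

Things in the scene. Friction and masses are not known exactly. Their poses are not given: they have to be found in the camera images.
- cradle: Fixed grey plate, 200 x 270 x 12 mm, carrying the lint screen on springs; any yaw. Origin on the table below the middle of the D-shaped screen's straight side; z up; x points from the straight side to the crown of the curved lip; the pull tab is at the +y end. The plate spans x -112 to +88, y -135 to +135 mm. The screen, wire mesh with a straight white bar, 58 x 188 mm, lies 16 mm or more below the lip's top.
- screen (a joint): How far the screen is pushed down on its springs, in m: 0 at rest, grows downward, stops at 0.014 (it can also be pulled up, to -0.020). It stays level and needs about 0.5 N per mm wherever on the lip it is pressed, and rises again when let go. Light damping.
- lip_start (a point): On the lip's top, start of the stroke, 12 mm of arc from the lip's end at the pull tab (58 degrees from the crown, +y side). The tab, flat white plastic, 30 x 40 mm, 15 mm or more below the lip's top, juts out sideways at this end only.
- lip_2 (a point): On the lip's top; 29 degrees from the crown, towards the pull tab.
- lip_mid (a point): On the lip's top at its crown, half-way; axes parallel to the cradle's. The lip is a smooth round steel bar 12 mm thick along the screen's round side, top 60 mm above the table at rest. From above its middle line is an arc of radius 100 mm, 65 degrees either side of the crown (227 mm long).
- lip_4 (a point): On the lip's top; 29 degrees past the crown, away from the pull tab.
- lip_end (a point): On the lip's top; finish of the stroke, 12 mm of arc from the plain end (58 degrees past the crown).
- lip_centre (a point): Centre of the lip's arc, in the air level with the lip's top, 100 mm from every point of the lip's middle line.
- coins: Roll of steel coins standing on the cradle's plate behind the straight side, 24 mm across, 28 mm high; origin under its centre. Leave alone.
- lock: Brass lock barrel standing on the cradle's plate behind the straight side, 26 mm across, 26 mm high; origin under its centre. Leave alone.
- dial: White plastic dial lying on the table just outside the crown of the lip, about 125 mm from the cradle's origin, 48 mm across, 24 mm high; origin under its centre. Leave alone.
- roller: Grey plastic drum roller standing on the table beside the cradle, 36 mm across, 22 mm high; origin under its centre. Leave alone.
- cup: White measuring cup, 72 mm across, 75 mm high, at the left; origin under its centre. Leave alone.
- bottle: White bottle, 68 mm across, 190 mm high, at the right; origin under its centre. Leave alone.
- driver: Screwdriver with a black handle lying at the right; origin under its middle. Leave alone.
- jar: Glass jar with steel lid, 60 mm across, 70 mm high, far left; origin under its centre. Leave alone.

How it is judged:
On the way, in this order (a step that is already met when the one before it is completed fails the run):
1. the fingertips press on the lip at the pull-tab end (horizontal distance between the grasp point and lip_start below 0.02 m and value of joint screen above 0.001 m and contact force between the fingers and cradle above 0.3 N), for 0.05 s.
2. they follow the lip to half-way up its first side (horizontal distance between the grasp point and lip_2 below 0.02 m and value of joint screen above 0.001 m and contact force between the fingers and cradle above 0.3 N), for 0.05 s.
3. they follow the lip to its crown (horizontal distance between the grasp point and lip_mid below 0.02 m and value of joint screen above 0.001 m and contact force between the fingers and cradle above 0.3 N), for 0.05 s.
4. they follow the lip to half-way down its second side (horizontal distance between the grasp point and lip_4 below 0.02 m and value of joint screen above 0.001 m and contact force between the fingers and cradle above 0.3 N), for 0.05 s.
5. they reach the plain end (horizontal distance between the grasp point and lip_end below 0.02 m and value of joint screen above 0.001 m and contact force between the fingers and cradle above 0.3 N), for 0.05 s.
At the end, for the whole second after the job is handed in: The lip was followed from the tab end to the plain end, the fingers passing within 20 mm of each of the five listed points with the screen dipped more than 1 mm; the fingers are off, the screen is back at rest height within 2 mm, and all other things are within 15 mm of where they stood (value of joint screen between -0.002 and 0.002 m and velocity of joint screen between -0.01 and 0.01 m/s and distance of each of coins, lock, dial, roller, cup, bottle, driver, jar from where it was at the start of the episode below 0.015 m); the robot touches nothing.
It fails at once if the fingertips leave or come down on the lip part-way along (over the middle 46 degrees either side of the crown, less than about 10 mm above the lip, with the screen dipped less than 0.4 mm) (x of the grasp point in the frame of lip_mid above -0.0305 m and horizontal distance between the grasp point and lip_centre between 0.07 and 0.13 m and height (world z) of the grasp point below 0.089 m and value of joint screen below 0.0004 m).
It fails at once if the screen is pushed down onto its stops (more than 13 mm) (value of joint screen above 0.013 m).
It fails at once if the screen is pulled up more than 4 mm (value of joint screen below -0.004 m).
It fails at once if the fingers press on screen or cradle with more than 15 N (contact force between the fingers and cradle above 15 N).
It fails at once if another thing is pushed, lifted or knocked over (distance of any of coins, lock, dial, roller, cup, bottle, driver, jar from where it was at the start of the episode above 0.02 m).
It also fails if it takes over 46 s, if anything falls off the work surface, if the arm or the gripper's body presses on something with over 40 N, if the wrist force passes 120 N, or if a joint passes its speed limit or range.

ROBOT

A 6-joint arm with a two-finger parallel gripper is mounted at the origin on the work surface. World frame = base frame: x ahead of the robot, y to its left, z up, the work surface at z = 0. Lengths are in m, angles in rad, forces in N, time in s.
With the tool pointing down it reaches from about 0.325 to 0.925 m from the base axis. Payload 3.1 kg.
Tool frame: the origin (TCP) lies on the mounting face of the last link; the fingertips stand ahead of it and the grasp point (between the pads) lies 155 mm ahead of it (env.tip_reach is the z of the fingertips in the tool frame, in m); z points along the fingers, x is the direction in which the jaws open and shut, and the axes are right-handed (so a half turn about z gives the same grasp; the last joint's range is limited). The gripper opens to 85 mm and grips with 20 to 120 N. Pads are 22 mm wide; open, the fingers measure 114 mm over their backs; the gripper's body (76 mm by 85 mm) begins 54 mm behind the grasp point. The pads swing forward as they close: fully open they stand 13 mm farther back than shut.
Start: joints at [1.009, 0.217, 1.613, -0, 1.311, -0.112], TCP at [0.272, 0.563, 0.405] pointing down, gripper open.
Joint ranges: [-2.75, 2.75], [-0.78, 2.1], [0.31, 2.55], [-1.13, 4.27], [0.13, 2.63], [-2.58, 2.58]. Speed limits (rad/s): [2.79, 2.79, 3.14, 3.14, 3.14, 3.14].

INTERFACE

Orientations are given as a rotation vector (axis times angle).
In Python, from station import env gives the robot as it stands.
- The arm moves only by the tool arm_command, never from a script. Its argument "series" is a list of rows, each an object of numbers: "rx", "ry", "rz": the turn, a rotation vector about the tool's x, y, z in units of 4 degrees (1.0 is 4 degrees); "tx", "ty", "tz": the shift along the tool's x, y, z in units of 4 cm (1.0 is 4 cm); "hand": the gripper command: -1 is shut, 1 is fully open, values between are in proportion. A call has 1 to 20 rows; each row shifts and turns the pose as measured when the row begins, along the tool's axes as they then stand; what a row does not reach is not made up. A row lasts 1/12 s, in which the tool goes at most 41.7 mm and 7.16 degrees, less where a joint would pass 70% of its speed; a pose out of reach is approached as far as the arm can. A call with a number of a shift or a turn outside -1 to 1 is refused whole. A call with a gripper value outside its range is refused whole. The fingers move at their own pace and stop on an object; "grip_force" is the grip in N (left out, the last holds). Time passes only in rows, so rows that do not move let the fingers close. It gives the time, the measured TCP pose, the force and the opening at its end, in the units of the state.
- env.get_state(): the state, without advancing time (a new reading comes with each control period).
- env.grab_frame(name): name is "scene" or "top" or "wrist"; returns a dict with "frame" (384x512x3 uint8, blue, green, red), "range_z" (384x512 float32, m along the optical axis (not along the pixel's ray), 0 where there is no reading), "vertical_fov" (degrees; the focal length in pixels is half the picture's height over the tangent of half this angle, whatever the lens; pixels are square), "cx", "cy" (the principal point, pixels), "R" (3x3) and "t" (3): a world point X has camera coordinates R X + t. Camera axes: x right, y down, z forward; pixel columns grow to the right and rows downward; lengths in m; the calibration is good to about 2 mm. The wrist camera is an equidistant fisheye: a pixel r from the principal point sees the ray r / f radians off the axis. A picture is of the moment at which its call begins.
- env.finish_job(): hands the job in, once; it reports no verdict.
The state is a dict: "time_s": time; "qpos": joint angles; "dq": joint speeds; "tau": joint torques, N m; "eef_pos": TCP position; "eef_rot": TCP orientation; "wrist_force": force on the tool from outside, world axes, zero at the start; "moment": the same for the moment, N m; "gripper_width": finger opening in m.
Only numpy, scipy, OpenCV 4.12 (cv2) and the standard library are available. Lean on these libraries where they do the work, as an engineer would, in place of code of your own. Each camera call takes 0.05 s, during which the arm holds its last target. There are 200 camera calls.

## Working session

There is one attempt and no reset: what is moved stays moved. The work goes in short steps, Python scripts to look and compute and a tool call to move; the robot and the scene stay as the last step left them, time stands still between calls to the robot, and variables do not carry over. Pictures are saved under pics/ and viewed, about 8 in all and at most 12, crops included, and the job is handed in when it is done.

Besides the shell and the picture viewer there is one more tool, called after "Emit:" in YAML: its name, and indented under it one key for each argument. arm_command: Moves the arm, as the interface text tells. Shifts and turns lie within -1 to 1; 1 stands for 4 cm of shift or 4 degrees of turn. Its arguments: {"type":"object","properties":{"series":{"type":"array","items":{"type":"object","properties":{"rx":{"type":"number"},"ry":{"type":"number"},"rz":{"type":"number"},"tx":{"type":"number"},"ty":{"type":"number"},"tz":{"type":"number"},"hand":{"type":"number"}}}},"grip_force":{"type":"number"}},"required":["series"]}

```bash
mkdir -p pics; cat > h.py <<'E'
import numpy as np, cv2
from station import env
def grab(n):
    d=env.grab_frame(n); d['f']=192/np.tan(np.radians(d['vertical_fov'])/2); return d
def pts(d):
    z=d['range_z']; v,u=np.mgrid[0:384,0:512]
    c=np.stack([(u-d['cx'])/d['f']*z,(v-d['cy'])/d['f']*z,z],-1)
    return (c-np.array(d['t']))@np.array(d['R'])
E
python3 - <<'E'
from h import *
s=env.get_state(); print(s, env.tip_reach)
for n in ['top','scene']:
    d=grab(n); np.savez('pics/'+n,**d)
    cv2.imwrite(f'pics/{n}1.png',d['frame'])
    print(n,d['f'],d['cx'],d['cy'],d['R'],d['t'])
E
```

```text
{'time_s': 0.0, 'qpos': array([ 1.00878644e+00,  2.17793471e-01,  1.61493869e+00,  3.06231545e-05,
        1.31124792e+00, -1.12191864e-01]), 'dq': array([-1.27137790e-05, -1.02894079e-03, -9.30799486e-04, -8.88863006e-04,
        4.72693669e-04,  5.18826043e-04]), 'tau': array([ 6.87579086e-04, -3.96831679e+01, -3.03856659e+01, -7.87871954e-05,
        9.45018284e-03,  1.20567765e-05]), 'eef_pos': array([0.27151184, 0.56250719, 0.40334098]), 'eef_rot': array([ 2.66006499,  1.66952505, -0.00339865]), 'wrist_force': array([-0.07043703, -0.55975421,  0.02221253]), 'moment': array([-0.04541605, -0.00853501,  0.00285016]), 'gripper_width': 0.0855197097399743} 0.1734
top 430.6553859138344 250.58571820696315 189.92828786950247 [[-2.97142263e-04 -9.99989840e-01 -4.49803259e-03]
 [-9.77703165e-01  1.23506274e-03 -2.09988087e-01]
 [ 2.09991509e-01  4.33534436e-03 -9.77693598e-01]] [0.00185751 0.58010319 1.26975284]
scene 472.7989538959246 259.6503494065342 189.78916887516186 [[-0.840638    0.54137934 -0.01536761]
 [ 0.45247343  0.68642778 -0.56928437]
 [-0.29765004 -0.48551551 -0.82199705]] [ 0.48266325 -0.23865546  1.46075831]
```

View pics/top1.png

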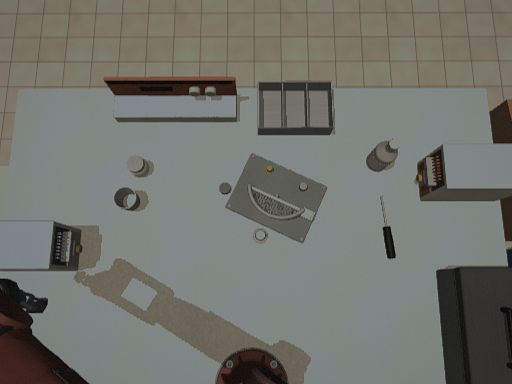

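View pics/scene1.png

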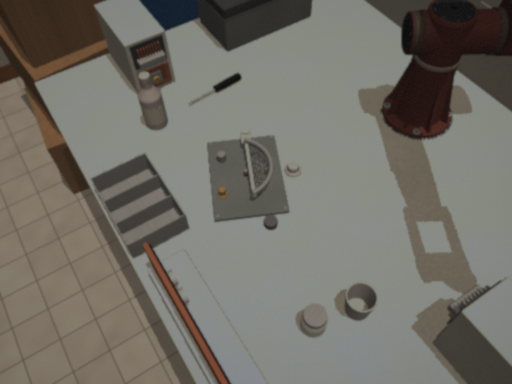

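The top view shows the cradle at about (277,198), with the tab at its right (308,213) and the crown facing the robot. The dial is at (261,235) and the roller at (225,188). The arm is clear of all of it.

```bash
cat > fit.py <<'E'
from h import *
from scipy.optimize import least_squares
def fit(P,lo=.052,hi=.068,R=.1):
    m=(P[:,2]>lo)&(P[:,2]<hi); Q=P[m][:,:2]
    c0=Q.mean(0)+[.05,0]
    r=least_squares(lambda c:np.hypot(*(Q-c).T)-R,c0,loss='soft_l1',f_scale=.003)
    v=Q-r.x; a=np.arctan2(v[:,1],v[:,0])%(2*np.pi)
    return Q,r.x,r.fun,np.sort(np.degrees(a)),P[m][:,2]
if __name__=='__main__':
    for n in ['top','scene']:
        d=dict(np.load(f'pics/{n}.npz')); W=pts(d)
        box=(abs(W[...,0]-.56)<.16)&(abs(W[...,1]+.05)<.2)&(d['range_z']>0)
        P=W[box]
        print(n,len(P),np.histogram(P[:,2],np.arange(-.01,.08,.005)))
        Q,c,res,a,z=fit(P)
        print(len(Q),c,np.abs(res).mean(),a[[0,1,2,-3,-2,-1]],np.median(z))
        # plate outline
        pl=((abs(W[...,2]-.012)<.004)&box).astype(np.uint8)
        k=max(cv2.findContours(cv2.morphologyEx(pl,cv2.MORPH_OPEN,np.ones((3,3))),0,2)[0],key=cv2.contourArea)[:,0]
        X=W[k[:,1],k[:,0],:2].astype(np.float32); b=cv2.minAreaRect(X*1000); print(b,cv2.boxPoints(b))
E
python3 fit.py
```

```text
top 12110 (array([ 236, 2797, 3360, 1269, 2623,  737,  147,   38,   80,  213,  244,
         72,   40,  142,  109,    3,    0]), array([-0.01 , -0.005,  0.   ,  0.005,  0.01 ,  0.015,  0.02 ,  0.025,
        0.03 ,  0.035,  0.04 ,  0.045,  0.05 ,  0.055,  0.06 ,  0.065,
        0.07 ,  0.075]))
287 [ 0.59699208 -0.09289753] 0.002893568564942506 [ 86.67546264  88.44640339  89.03308544 221.63062796 222.23644405
 222.47912382] 0.05898102784839584
((605.0274658203125, -6.3523712158203125), (105.14933013916016, 198.1448516845703), 65.37480926513672) [[ 4.9305856e+02 -1.2863983e+01]
 [ 6.7318268e+02 -9.5427078e+01]
 [ 7.1699634e+02  1.5924072e-01]
 [ 5.3687225e+02  8.2722336e+01]]
scene 13516 (array([  34, 2949, 4340,  824, 3406,  659,  202,   54,   86,  300,  234,
         99,   29,  172,  126,    2,    0]), array([-0.01 , -0.005,  0.   ,  0.005,  0.01 ,  0.015,  0.02 ,  0.025,
        0.03 ,  0.035,  0.04 ,  0.045,  0.05 ,  0.055,  0.06 ,  0.065,
        0.07 ,  0.075]))
325 [ 0.59814522 -0.09069205] 0.0027555839948589914 [ 86.9476086   87.30281728  88.10739448 221.77663477 221.79628004
 222.57348526] 0.059328126636164165
((569.4498291015625, -79.50370788574219), (270.2940368652344, 199.4098663330078), 64.84756469726562) [[ 4.2175766e+02 -1.5945872e+02]
 [ 6.0225946e+02 -2.4421350e+02]
 [ 7.1714197e+02  4.5130920e-01]
 [ 5.3664020e+02  8.5206085e+01]]
```

Emit:
arm_command:
  series:
    - {"tx": -0.7,"ty": 0.7,"hand": -1}
    - {"tx": -0.7,"ty": 0.7,"hand": -1}
    - {"tx": -0.7,"ty": 0.7,"hand": -1}
    - {"tx": -0.7,"ty": 0.7,"hand": -1}
    - {"tx": -0.7,"ty": 0.7,"hand": -1}
    - {"tx": -0.7,"ty": 0.7,"hand": -1}
    - {"tx": -0.7,"ty": 0.7,"hand": -1}
    - {"tx": -0.7,"ty": 0.7,"hand": -1}
    - {"tx": -0.7,"ty": 0.7,"hand": -1}
    - {"tx": -0.7,"ty": 0.7,"hand": -1}
    - {"tx": -0.7,"ty": 0.7,"hand": -1}
    - {"tx": -0.7,"ty": 0.7,"hand": -1}
    - {"tx": -0.7,"ty": 0.7,"hand": -1}
    - {"tx": -0.7,"ty": 0.7,"hand": -1}
    - {"tx": -0.7,"ty": 0.7,"hand": -1}
    - {"tx": -0.7,"ty": 0.7,"hand": -1}
    - {"hand": -1}
    - {"hand": -1}
  grip_force: 20

```text
$.series[0]: bad value
```

```bash
cat > st.py <<'E'
from h import *
from scipy.spatial.transform import Rotation as Ro
C=np.array([.5973,-.092]); A0=154.8
def st():
    s=env.get_state(); M=Ro.from_rotvec(s['eef_rot']).as_matrix(); p=np.array(s['eef_pos'])
    tip=p+M[:,2]*env.tip_reach; g=p+M[:,2]*.155
    v=g[:2]-C; a=np.degrees(np.arctan2(v[1],v[0]))%360-A0
    print('t',round(s['time_s'],2),'g',g.round(4),'tipz',tip[2].round(4),'r',np.hypot(*v).round(4),'ang',a.round(1),'F',np.round(s['wrist_force'],2),'w',round(s['gripper_width'],4))
    print('M',M.round(3).tolist())
    for n,th in [('start',58),('2',29),('mid',0),('4',-29),('end',-58)]:
        T=C+.1*np.array([np.cos(np.radians(A0+th)),np.sin(np.radians(A0+th))])
        dv=np.append(T-g[:2],.060-tip[2]); print(n,'units',(M.T@dv/.04).round(3))
    return s
if __name__=='__main__': st()
E
python3 st.py
```

```text
t 0.1 g [0.2713 0.5623 0.2485] tipz 0.2301 r 0.731 ang -38.3 F [-0.3  -0.61  0.16] w 0.0855
M [[0.435, 0.901, -0.001], [0.901, -0.435, -0.002], [-0.002, -0.0, -1.0]]
start units [-13.311  13.147   4.278]
2 units [-12.411  12.277   4.276]
mid units [-11.203  11.951   4.273]
4 units [-9.987 12.252  4.271]
end units [-9.071 13.105  4.268]
```

Emit:
arm_command:
  series:
    - {"tx": -0.7,"ty": 0.7,"tz": 0,"rx": 0,"ry": 0,"rz": 0,"hand": -1}
    - {"tx": -0.7,"ty": 0.7,"tz": 0,"rx": 0,"ry": 0,"rz": 0,"hand": -1}
    - {"tx": -0.7,"ty": 0.7,"tz": 0,"rx": 0,"ry": 0,"rz": 0,"hand": -1}
    - {"tx": -0.7,"ty": 0.7,"tz": 0,"rx": 0,"ry": 0,"rz": 0,"hand": -1}
  grip_force: 20

```text
time_s: 0.43
eef_pos: [0.3223, 0.414, 0.3997]
eef_rot: [-2.651, -1.684, 0.008]
wrist_force: [0.3, 0.1, -0.1]
gripper_width: 0.0387
```

```bash
python3 st.py
```

```text
t 0.43 g [0.3215 0.4137 0.2447] tipz 0.2263 r 0.576 ang -36.2 F [ 0.28  0.05 -0.13] w 0.0387
M [[0.425, 0.905, -0.005], [0.905, -0.425, -0.002], [-0.004, -0.004, -1.0]]
start units [-10.621  10.299   4.159]
2 units [-9.711  9.438  4.159]
mid units [-8.499  9.126  4.155]
4 units [-7.287  9.441  4.15 ]
end units [-6.38  10.304  4.143]
```

Emit:
arm_command:
  series:
    - {"tx": -0.71,"ty": 0.69,"tz": 0,"rx": 0,"ry": 0,"rz": 0,"hand": -1}
    - {"tx": -0.71,"ty": 0.69,"tz": 0,"rx": 0,"ry": 0,"rz": 0,"hand": -1}
    - {"tx": -0.71,"ty": 0.69,"tz": 0,"rx": 0,"ry": 0,"rz": 0,"hand": -1}
    - {"tx": -0.71,"ty": 0.69,"tz": 0,"rx": 0,"ry": 0,"rz": 0,"hand": -1}
    - {"tx": -0.71,"ty": 0.69,"tz": 0,"rx": 0,"ry": 0,"rz": 0,"hand": -1}
    - {"tx": -0.71,"ty": 0.69,"tz": 0,"rx": 0,"ry": 0,"rz": 0,"hand": -1}
    - {"tx": -0.71,"ty": 0.69,"tz": 0,"rx": 0,"ry": 0,"rz": 0,"hand": -1}
    - {"tx": -0.71,"ty": 0.69,"tz": 0,"rx": 0,"ry": 0,"rz": 0,"hand": -1}
    - {"tx": -0.71,"ty": 0.69,"tz": 0,"rx": 0,"ry": 0,"rz": 0,"hand": -1}
    - {"tx": -0.71,"ty": 0.69,"tz": 0,"rx": 0,"ry": 0,"rz": 0,"hand": -1}
    - {"tx": -0.71,"ty": 0.69,"tz": 0,"rx": 0,"ry": 0,"rz": 0,"hand": -1}
    - {"tx": -0.71,"ty": 0.69,"tz": 0,"rx": 0,"ry": 0,"rz": 0,"hand": -1}
    - {"tx": -0.5,"ty": 0.5,"tz": 0,"rx": 0,"ry": 0,"rz": 0,"hand": -1}
    - {"tx": -0.3,"ty": 0.3,"tz": 0,"rx": 0,"ry": 0,"rz": 0,"hand": -1}
    - {"tx": 0,"ty": 0,"tz": 0,"rx": 0,"ry": 0,"rz": 0,"hand": -1}
    - {"tx": 0,"ty": 0,"tz": 0,"rx": 0,"ry": 0,"rz": 0,"hand": -1}
  grip_force: 20

```text
time_s: 1.77
eef_pos: [0.4934, -0.1104, 0.3939]
eef_rot: [-2.657, -1.675, 0.017]
wrist_force: [-0.5, 0.5, 0.7]
gripper_width: -0.0002
```

```bash
python3 st.py; python3 -c "
from h import *
cv2.imwrite('pics/w1.png',grab('wrist')['frame'])"
```

```text
t 1.77 g [ 0.4919 -0.1112  0.2389] tipz 0.2205 r 0.1072 ang 35.5 F [-0.48  0.55  0.75] w -0.0002
M [[0.431, 0.902, -0.01], [0.902, -0.431, -0.005], [-0.009, -0.006, -1.0]]
start units [-0.523  0.885  4.011]
2 units [0.38  0.018 4.009]
mid units [ 1.59  -0.302  4.   ]
4 units [2.804 0.004 3.987]
end units [3.717 0.861 3.974]
```

View pics/w1.png

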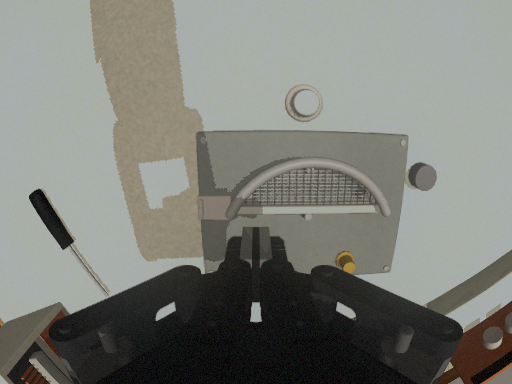

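The wrist view shows the lip arching from (233,213), beside the tab, to (385,212). The dial is outside the crown and the fingers are shut. This agrees with the fit, so I'll go above lip_start.

Emit:
arm_command:
  series:
    - {"tx": -0.3,"ty": 0.45,"tz": 0,"rx": 0,"ry": 0,"rz": 0,"hand": -1}
    - {"tx": -0.25,"ty": 0.45,"tz": 0.3,"rx": 0,"ry": 0,"rz": 0,"hand": -1}
    - {"tx": 0,"ty": 0,"tz": 0.7,"rx": 0,"ry": 0,"rz": 0,"hand": -1}
    - {"tx": 0,"ty": 0,"tz": 0.7,"rx": 0,"ry": 0,"rz": 0,"hand": -1}
    - {"tx": 0,"ty": 0,"tz": 0.7,"rx": 0,"ry": 0,"rz": 0,"hand": -1}
    - {"tx": 0,"ty": 0,"tz": 0.5,"rx": 0,"ry": 0,"rz": 0,"hand": -1}
    - {"tx": 0,"ty": 0,"tz": 0.2,"rx": 0,"ry": 0,"rz": 0,"hand": -1}
    - {"tx": 0,"ty": 0,"tz": 0,"rx": 0,"ry": 0,"rz": 0,"hand": -1}
    - {"tx": 0,"ty": 0,"tz": 0,"rx": 0,"ry": 0,"rz": 0,"hand": -1}
  grip_force: 20

```text
time_s: 2.57
eef_pos: [0.515, -0.1344, 0.2672]
eef_rot: [-2.642, -1.696, 0.012]
wrist_force: [-0.5, -0.5, -0.2]
gripper_width: -0.0004
```

```bash
python3 st.py; python3 -c "
from h import *
cv2.imwrite('pics/w2.png',grab('wrist')['frame'])"
```

```text
t 2.57 g [ 0.5138 -0.1348  0.1122] tipz 0.0938 r 0.0938 ang 52.3 F [-0.51 -0.46 -0.19] w -0.0004
M [[0.416, 0.909, -0.007], [0.909, -0.416, -0.002], [-0.005, -0.006, -1.0]]
start units [-0.261  0.11   0.846]
2 units [ 0.656 -0.742  0.846]
mid units [ 1.871 -1.043  0.841]
4 units [ 3.08  -0.717  0.833]
end units [3.979 0.154 0.823]
```

View pics/w2.png

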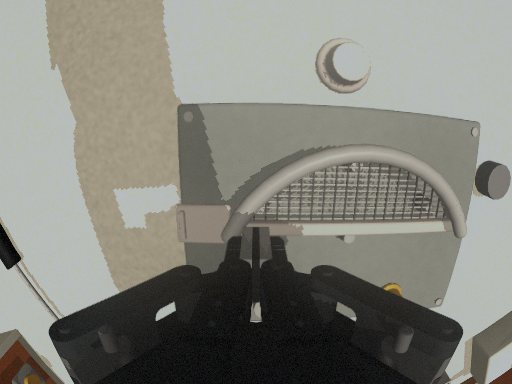

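The fingertips (257,240) are just above and slightly inside the lip's tab end (232,235). I'll correct sideways and come down to about 10 mm above it.

Emit:
arm_command:
  series:
    - {"tx": -0.2,"ty": 0.07,"tz": 0.2,"rx": 0,"ry": 0,"rz": 0,"hand": -1}
    - {"tx": -0.12,"ty": 0.05,"tz": 0.2,"rx": 0,"ry": 0,"rz": 0,"hand": -1}
    - {"tx": 0,"ty": 0,"tz": 0.15,"rx": 0,"ry": 0,"rz": 0,"hand": -1}
    - {"tx": 0,"ty": 0,"tz": 0,"rx": 0,"ry": 0,"rz": 0,"hand": -1}
    - {"tx": 0,"ty": 0,"tz": 0,"rx": 0,"ry": 0,"rz": 0,"hand": -1}
  grip_force: 20

```text
time_s: 3.03
eef_pos: [0.5165, -0.1503, 0.2493]
eef_rot: [2.636, 1.694, -0.002]
wrist_force: [-0.0, 0.1, 0.1]
gripper_width: -0.0001
```

```bash
python3 st.py
```

```text
t 3.03 g [ 0.517  -0.1514  0.0943] tipz 0.0759 r 0.0998 ang 61.7 F [-0.03  0.09  0.12] w -0.0001
M [[0.416, 0.91, 0.003], [0.91, -0.416, -0.007], [-0.005, 0.006, -1.0]]
start units [ 0.081 -0.142  0.395]
2 units [ 0.998 -0.993  0.386]
mid units [ 2.214 -1.293  0.378]
4 units [ 3.422 -0.966  0.374]
end units [ 4.321 -0.094  0.374]
```

Emit:
arm_command:
  series:
    - {"tx": 0.08,"ty": -0.12,"tz": 0.1,"rx": 0,"ry": 0,"rz": 0,"hand": -1}
    - {"tx": 0,"ty": 0,"tz": 0.1,"rx": 0,"ry": 0,"rz": 0,"hand": -1}
    - {"tx": 0,"ty": 0,"tz": 0.1,"rx": 0,"ry": 0,"rz": 0,"hand": -1}
    - {"tx": 0,"ty": 0,"tz": 0.1,"rx": 0,"ry": 0,"rz": 0,"hand": -1}
    - {"tx": 0,"ty": 0,"tz": 0.05,"rx": 0,"ry": 0,"rz": 0,"hand": -1}
  grip_force: 20

```text
time_s: 3.45
eef_pos: [0.5139, -0.1455, 0.231]
eef_rot: [2.635, 1.692, 0.001]
wrist_force: [-0.3, -0.1, 1.1]
gripper_width: -0.0001
```

```bash
python3 st.py
```

```text
t 3.45 g [ 0.5148 -0.1468  0.076 ] tipz 0.0576 r 0.099 ang 58.8 F [-0.33 -0.1   1.07] w -0.0001
M [[0.416, 0.909, 0.006], [0.909, -0.416, -0.008], [-0.005, 0.009, -1.0]]
start units [-0.004 -0.042 -0.06 ]
2 units [ 0.914 -0.894 -0.073]
mid units [ 2.129 -1.194 -0.081]
4 units [ 3.338 -0.868 -0.084]
end units [ 4.236e+00  4.000e-03 -8.100e-02]
```

Emit:
arm_command:
  series:
    - {"tx": 0,"ty": 0,"tz": 0.07,"rx": 0,"ry": 0,"rz": 0,"hand": -1}
    - {"tx": 0,"ty": 0,"tz": 0.04,"rx": 0,"ry": 0,"rz": 0,"hand": -1}
    - {"tx": 0,"ty": 0,"tz": 0,"rx": 0,"ry": 0,"rz": 0,"hand": -1}
  grip_force: 20

```text
time_s: 3.7
eef_pos: [0.5141, -0.1455, 0.2264]
eef_rot: [2.635, 1.693, 0.0]
wrist_force: [-0.7, -0.5, 2.8]
gripper_width: 0.0001
```

```bash
python3 st.py
```

```text
t 3.7 g [ 0.5149 -0.1468  0.0714] tipz 0.053 r 0.0989 ang 58.8 F [-0.66 -0.49  2.76] w 0.0001
M [[0.416, 0.909, 0.005], [0.909, -0.416, -0.008], [-0.005, 0.008, -1.0]]
start units [-0.004 -0.043 -0.175]
2 units [ 0.914 -0.894 -0.186]
mid units [ 2.129 -1.194 -0.195]
4 units [ 3.337 -0.868 -0.199]
end units [ 4.236e+00  4.000e-03 -1.960e-01]
```

Emit:
arm_command:
  series:
    - {"tx": 0.06,"ty": -0.09,"tz": 0,"rx": 0,"ry": 0,"rz": 0,"hand": -1}
    - {"tx": 0.06,"ty": -0.09,"tz": 0,"rx": 0,"ry": 0,"rz": 0,"hand": -1}
    - {"tx": 0.065,"ty": -0.08,"tz": 0,"rx": 0,"ry": 0,"rz": 0,"hand": -1}
    - {"tx": 0.07,"ty": -0.08,"tz": 0,"rx": 0,"ry": 0,"rz": 0,"hand": -1}
  grip_force: 20

```text
time_s: 4.03
eef_pos: [0.5079, -0.1317, 0.2287]
eef_rot: [2.627, 1.687, 0.007]
wrist_force: [1.5, -2.0, 2.2]
gripper_width: -0.0001
```

```bash
python3 st.py
```

```text
t 4.03 g [ 0.5101 -0.1338  0.0738] tipz 0.0554 r 0.0967 ang 50.8 F [ 1.5  -2.01  2.23] w -0.0001
M [[0.416, 0.909, 0.014], [0.909, -0.416, -0.014], [-0.007, 0.018, -1.0]]
start units [-0.248  0.202 -0.11 ]
2 units [ 0.669 -0.649 -0.132]
mid units [ 1.885 -0.95  -0.146]
4 units [ 3.093 -0.623 -0.148]
end units [ 3.992  0.248 -0.138]
```

```bash
sed -i "s/^    print('M'.*/    print('level rot units',(M.T@np.cross(M[:,2],[0,0,-1])\/np.radians(4)).round(3))/" st.py
```

Emit:
arm_command:
  series:
    - {"tx": 0.08,"ty": -0.1,"tz": 0.03,"rx": 0.06,"ry": 0.02,"rz": 0,"hand": -1}
    - {"tx": 0.09,"ty": -0.1,"tz": 0.02,"rx": 0.06,"ry": 0.02,"rz": 0,"hand": -1}
    - {"tx": 0.09,"ty": -0.1,"tz": 0.02,"rx": 0.06,"ry": 0.02,"rz": 0,"hand": -1}
    - {"tx": 0.1,"ty": -0.09,"tz": 0.02,"rx": 0.06,"ry": 0.02,"rz": 0,"hand": -1}
  grip_force: 20

```text
time_s: 4.37
eef_pos: [0.4999, -0.1107, 0.2262]
eef_rot: [2.639, 1.695, 0.003]
wrist_force: [1.1, -2.1, 4.0]
gripper_width: -0.0
```

```bash
python3 st.py
```

```text
t 4.37 g [ 0.5006 -0.1112  0.0712] tipz 0.0528 r 0.0986 ang 36.4 F [ 1.11 -2.14  4.01] w -0.0
level rot units [0.08  0.016 0.   ]
start units [-0.664  0.652 -0.175]
2 units [ 0.254 -0.2   -0.181]
mid units [ 1.469 -0.5   -0.184]
4 units [ 2.678 -0.173 -0.183]
end units [ 3.576  0.699 -0.179]
```

Emit:
arm_command:
  series:
    - {"tx": 0.09,"ty": -0.075,"tz": 0.01,"rx": 0.03,"ry": 0.01,"rz": 0,"hand": -1}
    - {"tx": 0.1,"ty": -0.075,"tz": 0.01,"rx": 0.03,"ry": 0.01,"rz": 0,"hand": -1}
    - {"tx": 0.1,"ty": -0.07,"tz": 0.01,"rx": 0.03,"ry": 0.01,"rz": 0,"hand": -1}
    - {"tx": 0.1,"ty": -0.06,"tz": 0.01,"rx": 0.03,"ry": 0.01,"rz": 0,"hand": -1}
  grip_force: 20

```text
time_s: 4.7
eef_pos: [0.4958, -0.09, 0.225]
eef_rot: [-2.64, -1.698, 0.001]
wrist_force: [0.1, -2.5, 3.8]
gripper_width: -0.0
```

```bash
python3 st.py
```

```text
t 4.7 g [ 0.4955 -0.0897  0.07  ] tipz 0.0516 r 0.1018 ang 23.9 F [ 0.05 -2.54  3.78] w -0.0
level rot units [-0.036 -0.011  0.   ]
start units [-1.1    0.989 -0.214]
2 units [-0.181  0.138 -0.211]
mid units [ 1.035 -0.161 -0.21 ]
4 units [ 2.243  0.167 -0.21 ]
end units [ 3.14   1.04  -0.211]
```

Emit:
arm_command:
  series:
    - {"tx": 0.11,"ty": -0.025,"tz": 0.0,"rx": 0,"ry": 0,"rz": 0,"hand": -1}
    - {"tx": 0.115,"ty": -0.02,"tz": 0.0,"rx": 0,"ry": 0,"rz": 0,"hand": -1}
    - {"tx": 0.115,"ty": -0.02,"tz": 0.005,"rx": 0,"ry": 0.01,"rz": 0,"hand": -1}
    - {"tx": 0.115,"ty": -0.02,"tz": 0.005,"rx": 0,"ry": 0.01,"rz": 0,"hand": -1}
    - {"tx": 0.115,"ty": -0.015,"tz": 0.005,"rx": 0,"ry": 0.01,"rz": 0,"hand": -1}
  grip_force: 20

```text
time_s: 5.12
eef_pos: [0.5009, -0.0652, 0.2239]
eef_rot: [-2.637, -1.697, 0.004]
wrist_force: [-2.0, -2.9, 4.5]
gripper_width: 0.0002
```

```bash
python3 st.py
```

```text
t 5.12 g [ 0.5    -0.0646  0.0689] tipz 0.0505 r 0.1011 ang 9.5 F [-1.97 -2.9   4.48] w 0.0002
level rot units [-0.096 -0.013  0.   ]
start units [-1.718  1.144 -0.248]
2 units [-0.799  0.294 -0.241]
mid units [ 0.417 -0.004 -0.238]
4 units [ 1.625  0.325 -0.239]
end units [ 2.522  1.198 -0.244]
```

Emit:
arm_command:
  series:
    - {"tx": 0.11,"ty": -0.01,"tz": -0.02,"rx": -0.02,"ry": 0,"rz": 0,"hand": -1}
    - {"tx": 0.115,"ty": -0.01,"tz": -0.02,"rx": -0.02,"ry": 0,"rz": 0,"hand": -1}
    - {"tx": 0.115,"ty": 0.0,"tz": -0.01,"rx": -0.02,"ry": 0,"rz": 0,"hand": -1}
    - {"tx": 0.115,"ty": 0.0,"tz": -0.01,"rx": -0.02,"ry": 0,"rz": 0,"hand": -1}
  grip_force: 20

```text
time_s: 5.45
eef_pos: [0.5074, -0.046, 0.2255]
eef_rot: [-2.638, -1.698, 0.003]
wrist_force: [-1.1, -2.2, 4.7]
gripper_width: -0.0003
```

```bash
python3 st.py
```

```text
t 5.45 g [ 0.5068 -0.0456  0.0705] tipz 0.0521 r 0.1017 ang -1.9 F [-1.05 -2.25  4.66] w -0.0003
level rot units [-0.067 -0.008  0.   ]
start units [-2.221  1.186 -0.205]
2 units [-1.302  0.336 -0.2  ]
mid units [-0.086  0.038 -0.198]
4 units [ 1.122  0.367 -0.199]
end units [ 2.019  1.24  -0.202]
```

Past the crown with a dip of about 8 mm. Next is the second side, towards lip_4.

Emit:
arm_command:
  series:
    - {"tx": 0.115,"ty": 0.025,"tz": -0.01,"rx": -0.02,"ry": 0,"rz": 0,"hand": -1}
    - {"tx": 0.115,"ty": 0.03,"tz": -0.01,"rx": -0.02,"ry": 0,"rz": 0,"hand": -1}
    - {"tx": 0.115,"ty": 0.035,"tz": -0.01,"rx": -0.02,"ry": 0,"rz": 0,"hand": -1}
    - {"tx": 0.115,"ty": 0.04,"tz": 0.0,"rx": -0.02,"ry": 0,"rz": 0,"hand": -1}
    - {"tx": 0.11,"ty": 0.04,"tz": 0.0,"rx": -0.02,"ry": 0,"rz": 0,"hand": -1}
  grip_force: 20

```text
time_s: 5.87
eef_pos: [0.523, -0.0251, 0.2256]
eef_rot: [-2.64, -1.699, 0.002]
wrist_force: [-2.5, -2.0, 4.1]
gripper_width: -0.0001
```

```bash
python3 st.py
```

```text
t 5.87 g [ 0.5226 -0.0249  0.0706] tipz 0.0522 r 0.1004 ang -16.7 F [-2.47 -2.03  4.15] w -0.0001
level rot units [-0.041 -0.003  0.   ]
start units [-2.856  1.042 -0.2  ]
2 units [-1.937  0.192 -0.197]
mid units [-0.721 -0.106 -0.196]
4 units [ 0.487  0.223 -0.197]
end units [ 1.384  1.096 -0.199]
```

Emit:
arm_command:
  series:
    - {"tx": 0.115,"ty": 0.04,"tz": -0.01,"rx": -0.02,"ry": 0,"rz": 0,"hand": -1}
    - {"tx": 0.11,"ty": 0.045,"tz": -0.01,"rx": -0.02,"ry": 0,"rz": 0,"hand": -1}
    - {"tx": 0.105,"ty": 0.055,"tz": 0,"rx": -0.02,"ry": 0,"rz": 0,"hand": -1}
    - {"tx": 0.1,"ty": 0.06,"tz": 0.0,"rx": -0.02,"ry": 0,"rz": 0,"hand": -1}
    - {"tx": 0.1,"ty": 0.07,"tz": 0.0,"rx": -0.02,"ry": 0,"rz": 0,"hand": -1}
  grip_force: 20

```text
time_s: 6.28
eef_pos: [0.5427, -0.008, 0.2256]
eef_rot: [2.641, 1.7, 0.001]
wrist_force: [-1.8, -2.0, 4.5]
gripper_width: 0.0002
```

```bash
python3 st.py
```

```text
t 6.28 g [ 0.5428 -0.0081  0.0706] tipz 0.0522 r 0.1 ang -31.8 F [-1.77 -1.98  4.5 ] w 0.0002
level rot units [ 0.015 -0.     0.   ]
start units [-3.448  0.757 -0.195]
2 units [-2.529 -0.093 -0.195]
mid units [-1.314 -0.391 -0.196]
4 units [-0.106 -0.062 -0.195]
end units [ 0.792  0.811 -0.194]
```

Emit:
arm_command:
  series:
    - {"tx": 0.09,"ty": 0.07,"tz": 0.0,"rx": 0,"ry": 0,"rz": 0,"hand": -1}
    - {"tx": 0.09,"ty": 0.075,"tz": 0.0,"rx": 0,"ry": 0,"rz": 0,"hand": -1}
    - {"tx": 0.085,"ty": 0.08,"tz": 0,"rx": 0,"ry": 0,"rz": 0,"hand": -1}
    - {"tx": 0.08,"ty": 0.085,"tz": 0.0,"rx": 0,"ry": 0,"rz": 0,"hand": -1}
    - {"tx": 0.08,"ty": 0.09,"tz": 0.0,"rx": 0,"ry": 0,"rz": 0,"hand": -1}
  grip_force: 20

```text
time_s: 6.7
eef_pos: [0.5659, 0.0024, 0.2251]
eef_rot: [-2.641, -1.699, 0.002]
wrist_force: [-3.5, -1.5, 4.1]
gripper_width: 0.0001
```

```bash
python3 st.py
```

```text
t 6.7 g [0.5656 0.0025 0.0701] tipz 0.0517 r 0.0996 ang -46.3 F [-3.45 -1.47  4.14] w 0.0001
level rot units [-0.028  0.001  0.   ]
start units [-3.925  0.348 -0.208]
2 units [-3.006 -0.503 -0.206]
mid units [-1.79  -0.801 -0.206]
4 units [-0.582 -0.472 -0.207]
end units [ 0.315  0.401 -0.208]
```

Emit:
arm_command:
  series:
    - {"tx": 0.075,"ty": 0.09,"tz": -0.005,"rx": 0,"ry": 0,"rz": 0,"hand": -1}
    - {"tx": 0.07,"ty": 0.09,"tz": -0.005,"rx": 0,"ry": 0,"rz": 0,"hand": -1}
    - {"tx": 0.07,"ty": 0.09,"tz": -0.005,"rx": 0,"ry": 0,"rz": 0,"hand": -1}
    - {"tx": 0.065,"ty": 0.09,"tz": 0.0,"rx": 0,"ry": 0,"rz": 0,"hand": -1}
    - {"tx": 0,"ty": 0,"tz": 0.0,"rx": 0,"ry": 0,"rz": 0,"hand": -1}
  grip_force: 20

```text
time_s: 7.12
eef_pos: [0.5865, 0.0075, 0.2257]
eef_rot: [-2.64, -1.698, 0.0]
wrist_force: [-1.8, -0.4, 3.7]
gripper_width: -0.0003
```

```bash
python3 st.py
```

```text
t 7.12 g [0.5863 0.0078 0.0707] tipz 0.0523 r 0.1004 ang -58.5 F [-1.82 -0.35  3.73] w -0.0003
level rot units [-0.03  -0.016  0.   ]
start units [-4.26  -0.065 -0.197]
2 units [-3.342 -0.916 -0.195]
mid units [-2.126 -1.215 -0.193]
4 units [-0.918 -0.886 -0.192]
end units [-0.02  -0.014 -0.193]
```

At lip_end with the screen still dipped. I'll lift gently, then rise clear.

Emit:
arm_command:
  series:
    - {"tx": 0,"ty": 0,"tz": -0.1,"rx": 0,"ry": 0,"rz": 0,"hand": -1}
    - {"tx": 0,"ty": 0,"tz": -0.1,"rx": 0,"ry": 0,"rz": 0,"hand": -1}
    - {"tx": 0,"ty": 0,"tz": -0.15,"rx": 0,"ry": 0,"rz": 0,"hand": -1}
    - {"tx": 0,"ty": 0,"tz": -0.3,"rx": 0,"ry": 0,"rz": 0,"hand": -1}
    - {"tx": 0,"ty": 0,"tz": -0.5,"rx": 0,"ry": 0,"rz": 0,"hand": -1}
    - {"tx": 0,"ty": 0,"tz": -0.6,"rx": 0,"ry": 0,"rz": 0,"hand": -1}
    - {"tx": 0,"ty": 0,"tz": -0.6,"rx": 0,"ry": 0,"rz": 0,"hand": -1}
    - {"tx": 0,"ty": 0,"tz": -0.3,"rx": 0,"ry": 0,"rz": 0,"hand": -1}
    - {"tx": 0,"ty": 0,"tz": 0,"rx": 0,"ry": 0,"rz": 0,"hand": -1}
    - {"tx": 0,"ty": 0,"tz": 0,"rx": 0,"ry": 0,"rz": 0,"hand": -1}
    - {"tx": 0,"ty": 0,"tz": 0,"rx": 0,"ry": 0,"rz": 0,"hand": -1}
    - {"tx": 0,"ty": 0,"tz": 0,"rx": 0,"ry": 0,"rz": 0,"hand": -1}
  grip_force: 20

```text
time_s: 8.12
eef_pos: [0.5855, 0.0078, 0.3376]
eef_rot: [-2.642, -1.696, -0.008]
wrist_force: [-0.7, -0.2, -0.3]
gripper_width: -0.0003
```

```bash
python3 st.py; python3 - <<'E'
from h import *
d=grab('scene'); o=np.load('pics/scene.npz'); cv2.imwrite('pics/s2.png',d['frame'])
W=pts(d); a=(W[...,2]>.052)&(W[...,2]<.066)&(abs(W[...,0]-.56)<.16)&(abs(W[...,1]+.05)<.2)
print('lip z',np.median(W[a][:,2]),a.sum())
E
```

```text
t 8.12 g [0.586  0.0085 0.1826] tipz 0.1642 r 0.1011 ang -58.4 F [-0.75 -0.2  -0.25] w -0.0003
level rot units [ 0.012 -0.075  0.   ]
start units [-4.286 -0.047  2.583]
2 units [-3.369 -0.899  2.587]
mid units [-2.153 -1.199  2.593]
4 units [-0.945 -0.873  2.6  ]
end units [-4.600e-02 -1.000e-03  2.605e+00]
lip z 0.059072167984460196 243
```

View pics/s2.png

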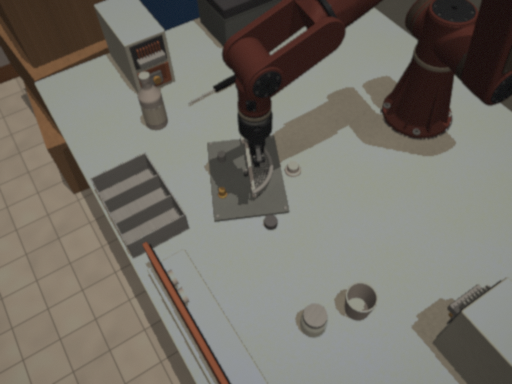

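The tip is 104 mm above the lip, and the lip is back at about 59 mm, as at the start. Dial (293,168), roller (271,222), coins and lock, cup, jar and bottle are all where they were.

```bash
python3 -c "
from station import env
print(env.finish_job())"
```

```text
the job is handed in; nothing more can be done
None
```

I ran the closed fingertips along the lip from the pull-tab end to the plain end in one continuous stroke, lifted clear, and handed the job in at about 8 s of the 46 s allowed. The hand-in gives no verdict.

- **Pressing:** by my readings, the screen was dipped from about 2 mm at first touch to about 9.5 mm just before the crown. That is deeper than I aimed for (about 6 mm), so I eased off, but it stayed under the 13 mm limit. The upward wrist force was 1 to 4.7 N. The sideways force reached about 3.7 N, so the total never passed about 5.7 N in any reading. I read force and height only between short groups of moves, so peaks within a group were not seen.
- **Path:** the radius from the lip's centre read 97 to 102 mm against the true 100 mm. The path passed close to all five points, stopping within about 1 mm of lip_end by my fit of the lip.
- **Final checks:** the lip is back at 59 mm, as before the stroke. The fingertips are 104 mm above it and the wrist force is under 1 N. In the last picture the other things look unmoved, except that the arm hides part of the screwdriver. I judged this by eye and did not measure them again.
- **Disagreements:** the arm drifted a few millimetres in height and about 1 degree in tilt along the way, and I corrected both as I went. The very first move call was refused because its rows left out some numbers, and nothing moved.

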